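Unlock the eccentric cam and push the sample carriage home

TASK

First push the black lever post sideways round until the lever lies along the red mark on the base plate, so that the orange cam turns its low point to the carriage; only then push the blue carriage by its upright end plate toward the cam until it is fully home against its stop. Leave the lever on the mark; do not lift or tip the vial out of its well, and do not shift, lift or knock over the things standing around.

Things in the scene. Friction and masses are not known exactly. Their poses are not given: they have to be found in the camera images.
- loader: Sample loader fixed to the bench: aluminium base plate 10 mm thick, x -210 to 110 mm, y +-60 mm. Origin on the cam's upright axis at bench height; x = the way the carriage is pushed home, toward the cam; z up. A red line along +x (x 77 to 105 mm, y 0) is the low-point mark. Rails at y +-41 mm rise to 20 mm; a white reader housing 70 x 50 mm, 60 mm high, is centred at x -75, y -88 mm.
- cam (a joint): Angle (rad) of the lever and orange eccentric cam disc (64 mm, 12 to 24 mm above the bench) from the loader's +x axis, counter-clockwise from above: 0 = lever on the red mark, low point to the carriage. Turns -0.6 to 2.6, no stop at 0; starts at 1.3 to 2.4, so turn it clockwise. 0.3 N m friction (4 N at the post); stays where left. Turned away it blocks the carriage up to 26 mm short of home.
- lever_post (a point): The upright black round post at the end of the lever, 14 mm across, standing 75 mm from the cam axis. This point is on the post's centre line, 50 mm above the bench; the post reaches from the lever arm (top 34 mm above the bench) up to 68 mm.
- carriage (a joint): Travel in m of the blue carriage along the loader's +x axis: 0 = at the back, where it starts; 0.060 = fully home against its stop. About 3 N of friction; it stays where left, no spring.
- push_face (a point): Centre of the rear face of the carriage's upright blue end plate (60 mm wide along the loader's y, 8 mm thick, from 22 to 70 mm above the bench), 46 mm above the bench. The face looks to the loader's -x; push it along +x. At the start it is 189.5 mm behind the cam axis, when home 129.5 mm.
- well (a point): Centre of the floor of the round well on the carriage that holds the vial: 31 mm inside, 41 mm outside, rim 42 mm above the bench. The floor is 25 mm above the bench, 54.5 mm ahead of the push face.
- vial: Loose glass vial with a blue cap, 28 mm across, 55 mm high, 35 g, standing in the well (top 80 mm above the bench). Origin at the centre of its underside. Rides with the carriage; it is not to be handled.
- beaker: Bystander: empty glass beaker 60 mm across, 75 mm high, origin under its centre.
- jar: Bystander: white jar with a blue cap, 48 mm across, 75 mm high, origin under its centre.
- weight: Bystander: steel 200 g calibration weight, 38 mm across, 56 mm high with a knob, origin under its centre.

How it is judged:
On the way, in this order (a step that is already met when the one before it is completed fails the run):
1. the cam is turned to its low point (lever within 0.25 rad of the mark) while the carriage still stands back (value of joint cam between -0.25 and 0.25 rad and value of joint carriage below 0.01 m), for 0.2 s.
2. the carriage is pushed fully home (travel over 57 mm) (value of joint carriage above 0.057 m), for 0.2 s.
At the end, for the whole second after the job is handed in: Lever within 0.25 rad of the mark, carriage within 3 mm of its stop (travel over 57 mm), vial upright and seated in its well (within 6 mm of its centre, raised less than 5 mm, tilted less than 0.15 rad), all at rest (value of joint cam between -0.25 and 0.25 rad and value of joint carriage above 0.057 m and horizontal distance between vial and well below 0.006 m and z of vial in the frame of well below 0.005 m and angle between vial's own z axis and vertical below 0.15 rad and linear speed of vial below 0.02 m/s and velocity of joint cam between -0.05 and 0.05 rad/s); the robot touches nothing.
It fails at once if the carriage is pushed more than 8 mm while the lever is more than 0.3 rad off the mark (value of joint carriage above 0.008 m and (value of joint cam above 0.3 rad or value of joint cam below -0.3 rad)).
It fails at once if the vial is lifted more than 8 mm or tipped in its well (z of vial in the frame of well above 0.008 m or angle between vial's own z axis and vertical above 0.3 rad).
It fails at once if the beaker is moved more than 20 mm, lifted or tipped (distance of beaker from where it was at the start of the episode above 0.02 m or angle between beaker's own z axis and vertical above 0.3 rad).
It fails at once if the jar is moved more than 20 mm, lifted or tipped (distance of jar from where it was at the start of the episode above 0.02 m or angle between jar's own z axis and vertical above 0.3 rad).
It fails at once if the weight is moved more than 20 mm, lifted or tipped (distance of weight from where it was at the start of the episode above 0.02 m or angle between weight's own z axis and vertical above 0.3 rad).
It also fails if it takes over 64 s, if anything falls off the work surface, if the arm or the gripper's body presses on something with over 40 N, if the wrist force passes 120 N, or if a joint passes its speed limit or range.

ROBOT

A 6-joint arm with a two-finger parallel gripper is mounted at the origin on the work surface. World frame = base frame: x ahead of the robot, y to its left, z up, the work surface at z = 0. Lengths are in m, angles in rad, forces in N, time in s.
With the tool pointing down it reaches from about 0.25 to 0.725 m from the base axis. Payload 9.7 kg.
Tool frame: the origin (TCP) lies at the very end of the fingers, on their centre line; the grasp point (between the pads) lies 19 mm behind it (ctrl.pinch_z is the z of the grasp point in the tool frame, in m); z points along the fingers, y is the line along which they close (so a half turn about z gives the same grasp; the last joint's range is limited). The gripper opens to 85 mm and grips with 20 to 120 N. Pads are 22 mm wide; open, the fingers measure 114 mm over their backs; the gripper's body (76 mm by 85 mm) begins 54 mm behind the grasp point. The pads swing forward as they close: fully open they stand 13 mm farther back than shut.
Start: joints at [1.149, 0.087, 0.176, 1.66, 0, 1.571], TCP at [0.225, 0.502, 0.231] pointing down, gripper open.
Joint ranges: [-3.13, 3.13], [-0.85, 1.81], [-1.15, 1.24], [-2.2, 2.28], [-1.44, 1.52], [-3.14, 3.14]. Speed limits (rad/s): [2.22, 2.22, 2.57, 3.14, 3.14, 3.14].

INTERFACE

Orientations are given as a unit quaternion [x, y, z, w].
In Python, from workcell import ctrl, capture, recognise, regions_of, tip_of gives the robot as it stands. The module is installed in compiled form; this text tells all that it offers.
- The arm moves only by the tool play_rows, never from a script. Its argument "steps" is a list of rows, each a list of 3 entries, a list of its own where there are three numbers: the finger opening in mm, from 0 to 85.4, then the shift along the tool's x, y, z in mm, then the turn, a rotation vector about the tool's x, y, z in rad. A call has 1 to 12 rows; each row shifts and turns the commanded pose from where the row before left it, along the tool's axes as they then stand; what a row does not reach is not made up. A row lasts 1/10 s, in which the tool goes at most 50 mm and 8.59 degrees, less where a joint would pass 70% of its speed; a pose out of reach is approached as far as the arm can. A call is refused whole if a number of a shift passes 50 or a number of a turn 0.15, either way. A call with a gripper value outside its range is refused whole. The fingers move at their own pace and stop on an object; "newtons" is the grip in N (left out, the last holds). Time passes only in rows, so rows that do not move let the fingers close. It gives the time, the measured TCP pose, the force, the opening and the grip force at its end, in the units of the state.
- ctrl.state(): the state, without advancing time (a new reading comes with each control period).
- capture(name): name is "scene" or "top"; returns a dict with "color" (480x640x3 uint8, blue, green, red), "fx", "fy", "cx", "cy" (pixels), "T" (4x4, takes a point from camera to world coordinates). Camera axes: x right, y up, looking along -z (the intrinsics and any distortion apply to the point x, -y, -z); pixel columns grow to the right and rows downward; lengths in m; the calibration is good to about 2 mm. A picture is of the moment at which its call begins. There is no depth.
- ctrl.finish_job(): hands the job in; it is judged then, once.
Trained networks look in a picture, given as the dict that the camera call returned (one of the last four; its "shot" number tells which), for a name from the list of things; names that differ only in an ending like _2 or _b are one class to them, and where a whole thing is asked for, a point or a joint stands for the part that bears it (a point fixed in the world has none). Each returns a list of dicts, best first, with "confidence" (0 to 1); they miss things now and then, are a little off and sometimes report something else, mostly with a low value. They report only what shows in the picture. A call takes as long as a camera call.
- recognise(query, picture): "centre" ([x, y, z] in m, in world coordinates, good to about 4 mm: the middle of the surface that is visible of it).
- regions_of(query, picture): "pixels" (480x640 bool, what is visible of it).
- tip_of(query, picture): "centre" ([x, y, z] in m, in world coordinates, good to about 4 mm: a listed point, or the origin of a listed thing).
The state is a dict: "time": time; "q": joint angles; "joint_vel": joint speeds; "joint_efforts": joint torques, N m; "ee_pos": TCP position; "ee_rot": TCP orientation; "wrist_force": force on the tool from outside, world axes, zero at the start; "moment": the same for the moment, N m; "gripper_width": opening from 0.0 (shut) to 1.0 (fully open); "gripper_force": force on a finger pad.
Only numpy, scipy, OpenCV 4.12 (cv2) and the standard library are available. Lean on these libraries where they do the work, as an engineer would, in place of code of your own. Each camera call takes 0.05 s, during which the arm holds its last target. There are 200 camera calls.

## Working session

There is one attempt and no reset: what is moved stays moved. The work goes in short steps, Python scripts to look and compute and a tool call to move; the robot and the scene stay as the last step left them, time stands still between calls to the robot, and variables do not carry over. Pictures are saved under pics/ and viewed, at most 10 in all, crops included, and the job is handed in when it is done.

Besides the shell and the picture viewer there is one more tool, called after "Request:" as a command line: name --argument value ..., lists and objects as JSON in quotes. play_rows: Moves the arm, as the interface text tells. Its arguments: {"type":"object","properties":{"steps":{"type":"array"},"newtons":{"type":"number"}},"required":["steps"]}

```bash
mkdir -p pics
cat > h.py <<'E'
from workcell import ctrl, capture, recognise, regions_of, tip_of
import numpy as np, cv2
E
python3 - <<'E'
from h import *
s=ctrl.state(); print(s['time'],s['ee_pos'],s['ee_rot'],s['gripper_width'])
for n in ("scene","top"):
    p=capture(n); cv2.imwrite(f"pics/{n}0.png",p["color"])
    for q in ("lever_post","push_face","well","loader","vial","beaker","jar","weight"):
        print(n,q,[(np.round(d["centre"],3).tolist(),round(d["confidence"],2)) for d in tip_of(q,p)[:2]])
E
```

```text
0.0 [0.22508475 0.50159481 0.23060549] [ 2.09353255e-01  9.77839871e-01 -6.18335135e-04 -1.33599244e-04] 0.9982636860383461
scene lever_post [([0.58, 0.007, 0.048], 0.92), ([0.61, 0.076, -0.0], 0.33)]
scene push_face [([0.798, 0.038, 0.046], 0.64)]
scene well [([0.746, 0.044, 0.024], 0.82), ([0.745, 0.047, 0.025], 0.57)]
scene loader [([0.61, 0.078, 0.004], 0.91)]
scene vial [([0.743, 0.045, 0.024], 0.88)]
scene beaker [([0.45, 0.193, 0.003], 0.69)]
scene jar [([0.597, 0.232, -0.002], 0.62)]
scene weight [([0.691, -0.059, -0.001], 0.89)]
top lever_post [([0.578, 0.006, 0.054], 0.92)]
top push_face [([0.799, 0.033, 0.046], 0.67)]
top well [([0.744, 0.048, 0.025], 0.87)]
top loader [([0.617, 0.075, -0.005], 0.86)]
top vial [([0.744, 0.045, 0.025], 0.66)]
top beaker [([0.45, 0.199, -0.004], 0.84)]
top jar [([0.599, 0.232, 0.001], 0.9)]
top weight [([0.689, -0.056, -0.0], 0.66)]
```

View pics/top0.png

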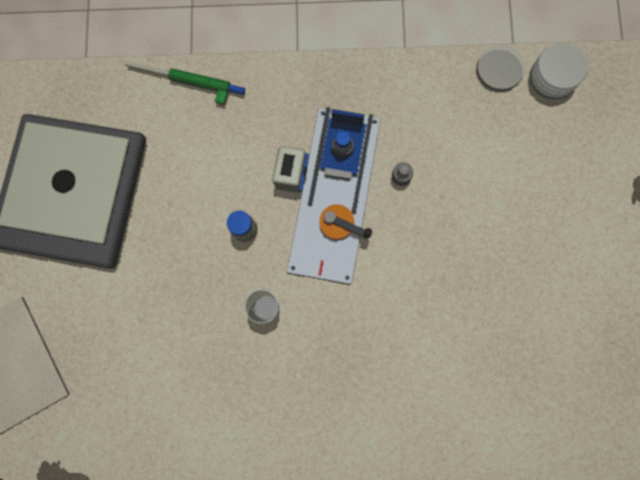

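View pics/scene0.png

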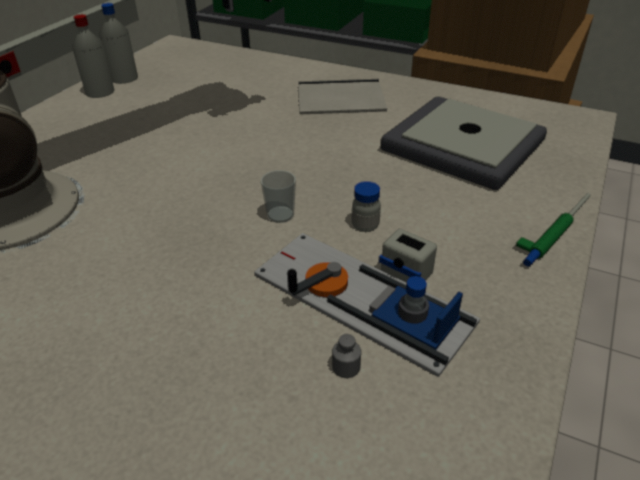

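The top view shows the red mark at about (321,267), the lever post at (367,233), the cam hub at (330,218) and the push plate at (347,118). The carriage is on the far side from the robot, and the weight stands at (402,173). The network positions agree with the picture.

```bash
cat >> h.py <<'E'
from scipy.spatial.transform import Rotation as R
def rows(target, Rt, n, w, cur=None):
    """tool-frame rows from current pose to target, n equal rows"""
    s=ctrl.state(); p=np.array(s['ee_pos']); r=R.from_quat(s['ee_rot'])
    d=(np.array(target)-p)/n; rv=(r.inv()*Rt).as_rotvec()/n; out=[]
    for i in range(n):
        ri=r*R.from_rotvec(rv*i)
        out.append([w,np.round(ri.inv().apply(d)*1000,1).tolist(),np.round(rv,3).tolist()])
    return out
def down(yaw_y):  # tool down, tool y at yaw
    y=np.array([np.cos(yaw_y),np.sin(yaw_y),0]); z=np.array([0,0,-1.]); x=np.cross(y,z)
    return R.from_matrix(np.c_[x,y,z])
E
python3 - <<'E'
from h import *
from scipy.optimize import least_squares
pts=[((0,0),(.61,.078)),((0,0),(.617,.075)),((-.1895,0),(.798,.038)),((-.1895,0),(.799,.033)),((-.135,0),(.746,.044)),((-.135,0),(.744,.048)),((-.135,0),(.743,.045)),((-.135,0),(.744,.045))]
f=lambda v:np.concatenate([np.array(v[:2])+[np.cos(v[2])*a[0]-np.sin(v[2])*a[1],np.sin(v[2])*a[0]+np.cos(v[2])*a[1]]-np.array(b) for a,b in pts])
v=least_squares(f,[.614,.077,2.92]).x; print("cam",v)
p=capture("top"); hsv=cv2.cvtColor(p["color"],cv2.COLOR_BGR2HSV)
m=((hsv[...,0]<6)|(hsv[...,0]>174))&(hsv[...,1]>120); m[:250]=0;m[290:]=0;m[:,:280]=0;m[:,360:]=0
ys,xs=np.nonzero(m)
def px(u,vv,z):
    d=p["T"][:3,:3]@np.array([(u-p["cx"])/p["fx"],-(vv-p["cy"])/p["fy"],-1]); o=p["T"][:3,3]
    return o+d*(z-o[2])/d[2]
mk=px(xs.mean(),ys.mean(),.01); print("mark",len(xs),mk,"expected",v[:2]+.091*np.array([np.cos(v[2]),np.sin(v[2])]))
post=np.array([.579,.0065]); d=post-v[:2]; print("post r",np.hypot(*d),"angle",np.arctan2(d[1],d[0])%6.283-v[2])
print(rows([.579,.0065,.12],down(np.arctan2(d[1],d[0])+2*np.pi-np.pi/2),12,50))
E
```

```text
cam [0.61307327 0.07606156 2.91942957]
mark 20 [0.52188455 0.09152442 0.01      ] expected [0.52430977 0.09611251]
post r 0.07745836903764984 angle 1.337296378062545
[[50, [-43.8, -25.6, 9.3], [0.0, 0.0, -0.128]], [50, [-40.2, -31.0, 9.3], [0.0, 0.0, -0.128]], [50, [-35.9, -35.8, 9.3], [0.0, 0.0, -0.128]], [50, [-31.0, -40.1, 9.3], [0.0, 0.0, -0.128]], [50, [-25.6, -43.8, 9.3], [0.0, 0.0, -0.128]], [50, [-19.8, -46.7, 9.3], [0.0, 0.0, -0.128]], [50, [-13.7, -48.8, 9.3], [0.0, 0.0, -0.128]], [50, [-7.4, -50.2, 9.3], [0.0, 0.0, -0.128]], [50, [-0.9, -50.7, 9.3], [0.0, 0.0, -0.128]], [50, [5.6, -50.4, 9.3], [0.0, 0.0, -0.128]], [50, [12.0, -49.3, 9.3], [0.0, 0.0, -0.128]], [50, [18.2, -47.3, 9.3], [0.0, 0.0, -0.128]]]
```

Request:
play_rows --steps '[[50,[-40,-23,5],[0,0,-0.1]],[50,[-38,-27,5],[0,0,-0.1]],[50,[-35,-31,5],[0,0,-0.1]],[50,[-32,-34,5],[0,0,-0.1]],[50,[-28,-37,5],[0,0,-0.1]],[50,[-24,-40,5],[0,0,-0.1]],[50,[-20,-42,5],[0,0,-0.1]],[50,[-15,-43,5],[0,0,-0.1]],[50,[-11,-45,5],[0,0,-0.1]],[50,[-6,-46,5],[0,0,-0.1]],[50,[-2,-46,5],[0,0,-0.1]],[50,[0,0,0],[0,0,-0.1]]]'

```text
time: 2.15
ee_pos: [0.5243, 0.0833, 0.175]
ee_rot: [-0.379, 0.925, -0.0, -0.001]
wrist_force: [-0.8, 0.5, 0.8]
gripper_width: 0.584
gripper_force: 0.0
```

Run:
```python
from h import *
s=ctrl.state(); print(s['time'],s['ee_pos'],s['q'])
print(rows([.579,.0065,.1],down(np.arctan2(.0065-.076,.579-.613)+1.5*np.pi),6,50)); p=capture("top")
print([(d["centre"],d["confidence"]) for d in tip_of("lever_post",p)[:1]])
```

```text
2.15 [0.52431747 0.0832811  0.17499109] [ 1.58048606e-01  2.81834274e-02  5.56547306e-03  1.54918413e+00
 -9.82365369e-04 -6.19483985e-01]
[[50, [2.5, -15.5, 12.5], [0.0, -0.0, -0.056]], [50, [3.3, -15.3, 12.5], [0.0, -0.0, -0.056]], [50, [4.2, -15.1, 12.5], [0.0, -0.0, -0.056]], [50, [5.0, -14.9, 12.5], [0.0, -0.0, -0.056]], [50, [5.9, -14.6, 12.5], [0.0, -0.0, -0.056]], [50, [6.7, -14.2, 12.5], [0.0, -0.0, -0.056]]]
[]
```

Request:
play_rows --steps '[[50,[2.5,-15.5,5],[0,0,-0.056]],[50,[3.3,-15.3,5],[0,0,-0.056]],[50,[4.2,-15.1,5],[0,0,-0.056]],[50,[5,-14.9,5],[0,0,-0.056]],[50,[5.9,-14.6,5],[0,0,-0.056]],[50,[6.7,-14.2,5],[0,0,-0.056]],[50,[0,0,20],[0,0,0]],[50,[0,0,20],[0,0,0]],[50,[0,0,0],[0,0,0]]]'

```text
time: 3.15
ee_pos: [0.5756, 0.0115, 0.1039]
ee_rot: [-0.528, 0.849, 0.001, -0.002]
wrist_force: [-0.0, 0.3, -0.8]
gripper_width: 0.582
gripper_force: 0.0
```

Run:
```python
from h import *
s=ctrl.state(); print(s['time'],s['ee_pos'],s['ee_rot'],s['q'])
t=capture("top");p=capture("scene")
cv2.imwrite("pics/a.png",np.hstack([cv2.resize(t["color"][150:310,260:460],(400,320)),cv2.resize(p["color"][190:350,200:400],(400,320))]))
for x in(t,p): print([(d["centre"],d["confidence"]) for d in tip_of("lever_post",x)[:1]])
```

```text
3.15 [0.57558682 0.01151745 0.10386534] [-0.52808553  0.84918878  0.00107978 -0.00170632] [ 1.99516751e-02  1.41247771e-01 -1.05282459e-02  1.42305729e+00
  1.12263207e-04 -1.09274013e+00]
[([0.6003, 0.2294, 0.0003], 0.73)]
[([0.5818, 0.0087, 0.0496], 0.75)]
```

View pics/a.png

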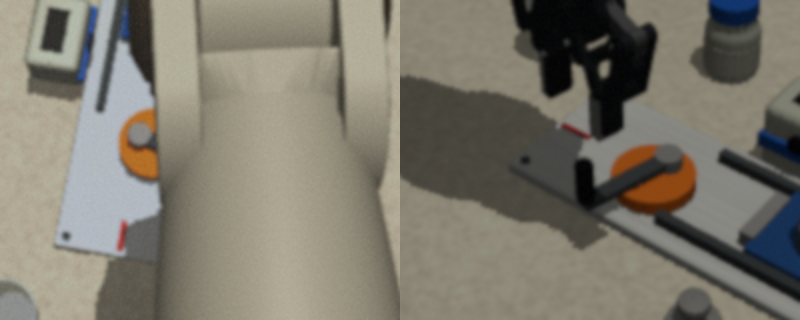

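The gripper hangs over the lever. In the left (top) crop the arm hides the post, and in the right (scene) crop the post stands at about (585,180) below the fingers. I'll centre the fingers and go down around it.

Request:
play_rows --steps '[[50,[2,-5.5,0],[0,0,0]],[50,[0,0,12],[0,0,0]],[50,[0,0,12],[0,0,0]],[50,[0,0,12],[0,0,0]],[50,[0,0,12],[0,0,0]],[50,[0,0,12],[0,0,0]],[50,[0,0,2],[0,0,0]],[50,[0,0,0],[0,0,0]]]'

```text
time: 4.15
ee_pos: [0.5809, 0.0064, 0.0437]
ee_rot: [-0.529, 0.849, 0.0, -0.0]
wrist_force: [-0.5, -0.1, 0.8]
gripper_width: 0.587
gripper_force: 0.0
```

Request:
play_rows --steps '[[8,[0,0,0],[0,0,0]],[8,[0,0,0],[0,0,0]],[8,[0,0,0],[0,0,0]],[8,[0,0,0],[0,0,0]],[8,[0,0,0],[0,0,0]],[8,[0,0,0],[0,0,0]]]' --newtons 20

```text
time: 4.75
ee_pos: [0.5812, 0.0064, 0.0449]
ee_rot: [-0.529, 0.849, -0.0, 0.0]
wrist_force: [-2.9, -0.1, 6.3]
gripper_width: 0.152
gripper_force: 20.8
```

Request:
play_rows --steps '[[8,[0,0,-2],[0,0,0]],[8,[-0.1,4.5,0],[0,0,0.06]],[8,[-0.1,4.5,0],[0,0,0.06]],[8,[-0.1,4.5,0],[0,0,0.06]],[8,[-0.1,4.5,0],[0,0,0.06]],[8,[-0.1,4.5,0],[0,0,0.06]],[8,[-0.1,4.5,0],[0,0,0.06]],[8,[-0.1,4.5,0],[0,0,0.06]],[8,[-0.1,4.5,0],[0,0,0.06]],[8,[-0.1,4.5,0],[0,0,0.06]],[8,[-0.1,4.5,0],[0,0,0.06]],[8,[0,0,0],[0,0,0]]]'

```text
time: 5.95
ee_pos: [0.5485, 0.0366, 0.0454]
ee_rot: [-0.254, 0.967, -0.0, -0.0]
wrist_force: [2.4, 0.3, -9.5]
gripper_width: 0.151
gripper_force: 20.3
```

Request:
play_rows --steps '[[8,[-0.1,4.7,0],[0,0,0.063]],[8,[-0.1,4.7,0],[0,0,0.063]],[8,[-0.1,4.7,0],[0,0,0.063]],[8,[-0.1,4.7,0],[0,0,0.063]],[8,[-0.1,4.7,0],[0,0,0.063]],[8,[-0.1,4.7,0],[0,0,0.063]],[8,[-0.1,4.7,0],[0,0,0.063]],[8,[-0.1,4.7,0],[0,0,0.063]],[8,[-0.1,4.7,0],[0,0,0.063]],[8,[-0.1,4.7,0],[0,0,0.063]],[8,[-0.1,4.7,0],[0,0,0.063]],[8,[0,0,0],[0,0,0]]]'

```text
time: 7.15
ee_pos: [0.5397, 0.0862, 0.0454]
ee_rot: [0.089, 0.996, -0.0, -0.0]
wrist_force: [3.4, -3.4, -9.7]
gripper_width: 0.154
gripper_force: 20.1
```

Run:
```python
from h import *
s=ctrl.state(); e=s['ee_pos']; print(s['time'],e,s['wrist_force'],s['q'])
d=np.array(e[:2])-[.613,.076]; print("r",np.hypot(*d),"cam angle",np.arctan2(d[1],d[0])%6.283-2.93)
```

```text
7.15 [0.53974015 0.08621393 0.04543854] [ 3.35699766 -3.42646092 -9.73742924] [ 1.58795027e-01  8.90288466e-02 -1.81186587e-01  1.30146684e+00
 -7.68690346e-04  3.37069446e-01]
r 0.07396843697152743 cam angle 0.07306510361918805
```

Request:
play_rows --steps '[[8,[0,2.5,0],[0,0,0.03]],[8,[0,2.5,0],[0,0,0.03]],[8,[0,0,0],[0,0,0]],[45,[0,0,0],[0,0,0]],[45,[0,0,0],[0,0,0]],[45,[0,0,0],[0,0,0]],[45,[0,0,0],[0,0,0]],[45,[0,0,-25],[0,0,0]],[45,[0,0,-45],[0,0,0]],[10,[0,0,-45],[0,0,0]],[0,[-50,0,-20],[0,0,0]],[0,[0,0,0],[0,0,0]]]'

```text
time: 8.35
ee_pos: [0.5907, 0.08, 0.1823]
ee_rot: [0.119, 0.993, 0.001, 0.003]
wrist_force: [-1.2, 0.1, -1.2]
gripper_width: 0.016
gripper_force: 0.0
```

Run:
```python
from h import *
s=ctrl.state(); print(s['time'],s['ee_pos'],s['ee_rot'],s['q'])
t=capture("top");p=capture("scene")
cv2.imwrite("pics/b.png",np.hstack([cv2.resize(t["color"][90:310,240:440],(400,440)),cv2.resize(p["color"][190:410,230:430],(400,440))]))
for x in(t,p):
  for q in("lever_post","push_face","vial"): print(q,[(np.round(d["centre"],4),d["confidence"]) for d in tip_of(q,x)[:1]])
```

```text
8.35 [0.59066327 0.07998535 0.18232107] [1.19238584e-01 9.92861189e-01 6.20858338e-04 2.90407968e-03] [ 1.34721275e-01  1.79152708e-01  1.83272790e-01  1.56898264e+00
 -2.59035431e-04  3.73767486e-01]
lever_post []
push_face []
vial []
lever_post [(array([0.5373, 0.0926, 0.0486]), 0.86)]
push_face [(array([0.7938, 0.0372, 0.0456]), 0.85)]
vial [(array([0.7424, 0.0445, 0.0253]), 0.7)]
```

View pics/b.png

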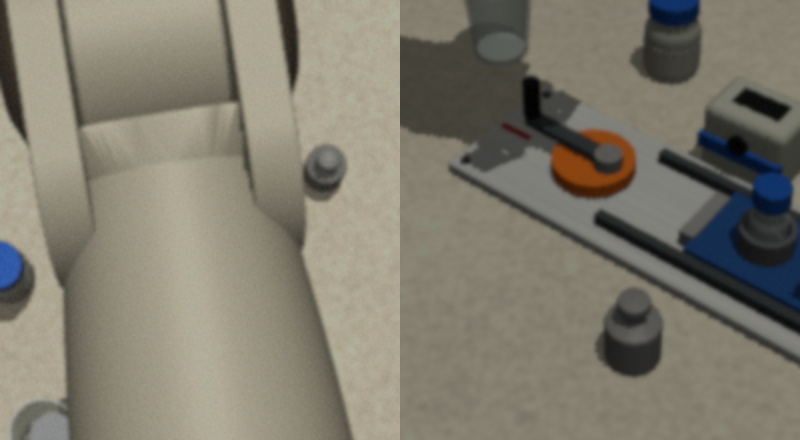

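The lever now runs parallel to the rails and the plate edge (scene crop, post base (533,115), hub (607,157)), so it lies on the mark. Post angle from the network: about 0 rad. Next I reach over the end plate with the tool tilted outward.

```bash
cat >> h.py <<'E'
u=np.array([np.cos(2.93),np.sin(2.93),0]); ly=np.array([-u[1],u[0],0]); face=np.array([.796,.0365,0])
def tilt(th):
    z=-u*np.sin(th)-np.array([0,0,1])*np.cos(th); y=-ly
    return R.from_matrix(np.c_[np.cross(y,z),y,z])
E
python3 - <<'E'
from h import *
A=face-u*.042; A[2]=.15; print(A)
for r in rows(A,tilt(.524),10,0): print(r)
E
```

```text
[0.8370633  0.02767927 0.15      ]
[0, [-25.7, 0.8, 3.0], [-0.001, -0.052, -0.003]]
[0, [-25.6, 0.7, 4.3], [-0.001, -0.052, -0.003]]
[0, [-25.3, 0.7, 5.6], [-0.001, -0.052, -0.003]]
[0, [-25.0, 0.6, 7.0], [-0.001, -0.052, -0.003]]
[0, [-24.6, 0.5, 8.3], [-0.001, -0.052, -0.003]]
[0, [-24.1, 0.5, 9.5], [-0.001, -0.052, -0.003]]
[0, [-23.6, 0.4, 10.8], [-0.001, -0.052, -0.003]]
[0, [-23.0, 0.3, 12.0], [-0.001, -0.052, -0.003]]
[0, [-22.3, 0.3, 13.2], [-0.001, -0.052, -0.003]]
[0, [-21.6, 0.2, 14.3], [-0.001, -0.052, -0.003]]
```

Request:
play_rows --steps '[[0,[-25.7,0.8,3],[0,-0.052,-0.003]],[0,[-25.6,0.7,4.3],[0,-0.052,-0.003]],[0,[-25.3,0.7,5.6],[0,-0.052,-0.003]],[0,[-25,0.6,7],[0,-0.052,-0.003]],[0,[-24.6,0.5,8.3],[0,-0.052,-0.003]],[0,[-24.1,0.5,9.5],[0,-0.052,-0.003]],[0,[-23.6,0.4,10.8],[0,-0.052,-0.003]],[0,[-23,0.3,12],[0,-0.052,-0.003]],[0,[-22.3,0.3,13.2],[0,-0.052,-0.003]],[0,[-21.6,0.2,14.3],[0,-0.052,-0.003]],[0,[0,0,0],[0,0,0]],[0,[0,0,0],[0,0,0]]]'

```text
time: 9.95
ee_pos: [0.8369, 0.0278, 0.1492]
ee_rot: [0.1, 0.961, -0.031, 0.254]
wrist_force: [0.3, 0.1, 0.2]
gripper_width: 0.003
gripper_force: 0.0
```

Run:
```python
from h import *
s=ctrl.state(); print(s['time'],s['ee_pos'],s['q']); print(R.from_quat(s['ee_rot']).as_matrix().round(3))
t=capture("top");p=capture("scene")
cv2.imwrite("pics/c.png",np.hstack([cv2.resize(t["color"][60:280,240:440],(400,440)),cv2.resize(p["color"][170:390,300:500],(400,440))]))
B=face-u*.042; B[2]=.056
for r in rows(B,tilt(.524),8,0): print(r)
```

```text
9.95 [0.83694443 0.02779674 0.1491685 ] [ 0.08432098  0.27608429  0.12846466  0.92568651 -0.1507116   0.25397577]
[[-0.851  0.209  0.483]
 [ 0.177  0.978 -0.11 ]
 [-0.495 -0.008 -0.869]]
[0, [5.9, 0.0, 10.2], [-0.001, -0.001, 0.001]]
[0, [5.9, 0.0, 10.2], [-0.001, -0.001, 0.001]]
[0, [5.9, 0.0, 10.2], [-0.001, -0.001, 0.001]]
[0, [5.9, 0.0, 10.2], [-0.001, -0.001, 0.001]]
[0, [5.9, 0.0, 10.2], [-0.001, -0.001, 0.001]]
[0, [5.9, -0.0, 10.2], [-0.001, -0.001, 0.001]]
[0, [5.9, -0.0, 10.2], [-0.001, -0.001, 0.001]]
[0, [5.9, -0.0, 10.2], [-0.001, -0.001, 0.001]]
```

View pics/c.png

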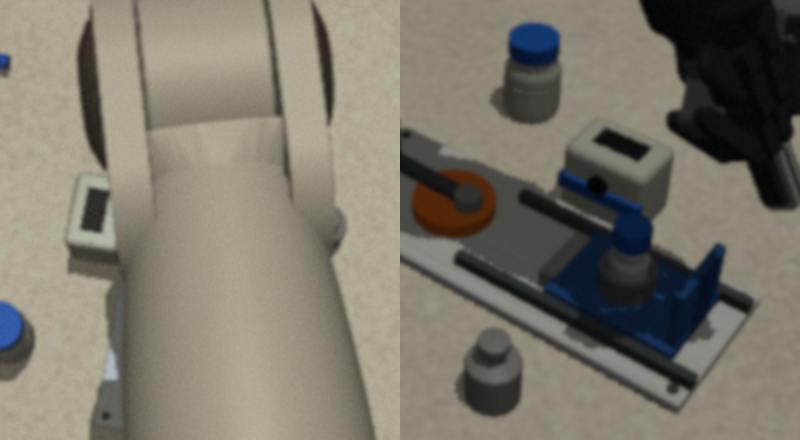

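In the scene crop the tilted fingers hang behind and above the end plate (plate at (700,290), fingertips at (785,200)), and the vial at (632,235) is clear. I go down behind the plate.

Request:
play_rows --steps '[[0,[5.9,0,10.2],[0,0,0]],[0,[5.9,0,10.2],[0,0,0]],[0,[5.9,0,10.2],[0,0,0]],[0,[5.9,0,10.2],[0,0,0]],[0,[5.9,0,10.2],[0,0,0]],[0,[5.9,0,10.2],[0,0,0]],[0,[5.9,0,10.2],[0,0,0]],[0,[5.9,0,10.2],[0,0,0]],[0,[0,0,0],[0,0,0]]]'

```text
time: 10.95
ee_pos: [0.8361, 0.0269, 0.0523]
ee_rot: [0.1, 0.962, -0.031, 0.253]
wrist_force: [-0.3, 0.1, -0.1]
gripper_width: -0.0
gripper_force: 0.0
```

Run:
```python
from h import *
s=ctrl.state(); print(s['time'],s['ee_pos'],s['wrist_force'])
p=capture("scene")
cv2.imwrite("pics/d.png",cv2.resize(p["color"][190:370,340:540],(600,540)))
for q in("push_face","vial","lever_post"): print(q,[(np.round(d["centre"],4),d["confidence"]) for d in tip_of(q,p)[:1]])
B=np.array(s['ee_pos'])+u*.05
for r in rows(B,tilt(.524),10,0)[:1]: print(r)
```

```text
10.95 [0.83612721 0.02688807 0.05225302] [-0.26464376  0.11904161 -0.11549768]
push_face [(array([0.7958, 0.0342, 0.0463]), 0.97)]
vial [(array([0.7427, 0.0484, 0.0271]), 0.68)]
lever_post [(array([0.5435, 0.0907, 0.0496]), 0.63)]
[0, [4.7, -0.0, -2.2], [-0.001, -0.0, 0.0]]
```

View pics/d.png

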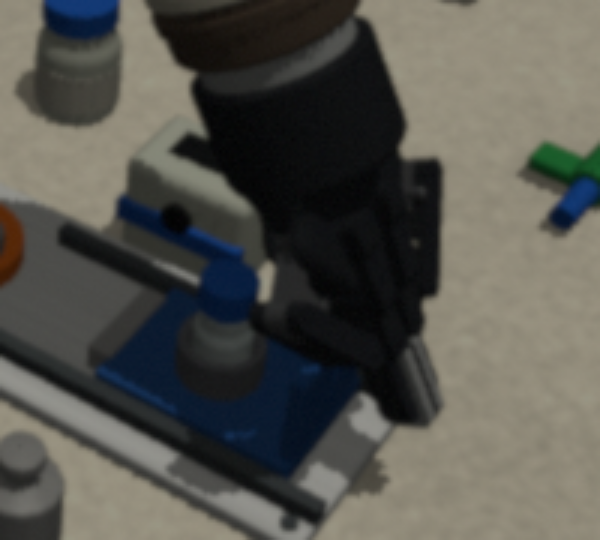

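The fingertips stand behind the end plate at about (415,400), with the vial cap at (228,285) clear of the gripper. I raise a little and push slowly.

Request:
play_rows --steps '[[0,[-3,0,-5],[0,0,0]],[0,[4.35,0,-2.45],[0,0,0]],[0,[4.35,0,-2.45],[0,0,0]],[0,[4.35,0,-2.45],[0,0,0]],[0,[2.6,0,-1.5],[0,0,0]],[0,[2.6,0,-1.5],[0,0,0]],[0,[2.6,0,-1.5],[0,0,0]],[0,[2.6,0,-1.5],[0,0,0]],[0,[2.6,0,-1.5],[0,0,0]],[0,[0,0,0],[0,0,0]]]'

```text
time: 12.15
ee_pos: [0.808, 0.0333, 0.0615]
ee_rot: [0.1, 0.961, -0.031, 0.255]
wrist_force: [1.2, -0.7, 0.3]
gripper_width: 0.005
gripper_force: 0.5
```

Run:
```python
from h import *
s=ctrl.state(); e=np.array(s['ee_pos']); print(s['time'],e,s['wrist_force'], "along u rel face",(e-face)@u,"lateral",(e-face)@ly)
p=capture("scene")
cv2.imwrite("pics/e.png",cv2.resize(p["color"][190:370,340:540],(600,540)))
for q in("push_face","vial","lever_post"): print(q,[(np.round(d["centre"],4),d["confidence"]) for d in tip_of(q,p)[:1]])
```

```text
12.15 [0.80802057 0.0333145  0.06148873] [ 1.15127417 -0.74111261  0.26329039] along u rel face -0.012421490859903688 lateral 0.0005899299498859471
push_face [(array([0.7907, 0.0355, 0.0478]), 0.69)]
vial [(array([0.739 , 0.0494, 0.0281]), 0.6)]
lever_post [(array([0.5412, 0.0913, 0.0493]), 0.72)]
```

View pics/e.png

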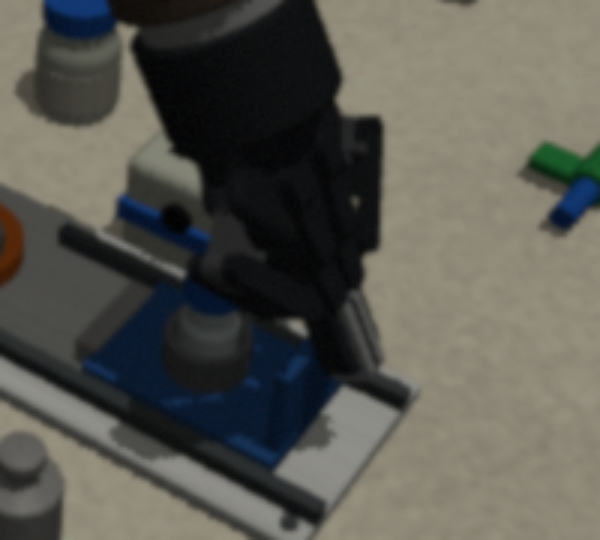

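Contact is made: the carriage has moved about 5 mm with the vial still upright in its well at (207,340). I continue the push.

Request:
play_rows --steps '[[0,[3.5,0,-2],[0,0,0]],[0,[3.5,0,-2],[0,0,0]],[0,[3.5,0,-2],[0,0,0]],[0,[3.5,0,-2],[0,0,0]],[0,[3.5,0,-2],[0,0,0]],[0,[3.5,0,-2],[0,0,0]],[0,[3.5,0,-2],[0,0,0]],[0,[3.5,0,-2],[0,0,0]],[0,[3.5,0,-2],[0,0,0]],[0,[3.5,0,-2],[0,0,0]],[0,[0,0,0],[0,0,0]]]'

```text
time: 13.45
ee_pos: [0.7682, 0.0419, 0.0612]
ee_rot: [0.1, 0.961, -0.031, 0.255]
wrist_force: [2.1, -0.9, 0.8]
gripper_width: -0.002
gripper_force: 0.4
```

Run:
```python
from h import *
s=ctrl.state(); e=np.array(s['ee_pos']); print(s['time'],e,s['wrist_force'], "along u rel face",(e-face)@u,"lateral",(e-face)@ly)
p=capture("scene")
cv2.imwrite("pics/f.png",cv2.resize(p["color"][180:370,280:490],(600,540)))
for q in("push_face","vial","lever_post"): print(q,[(np.round(d["centre"],4),d["confidence"]) for d in tip_of(q,p)[:1]])
```

```text
13.45 [0.76819466 0.04186628 0.06117635] [ 2.05494436 -0.88131815  0.79526555] along u rel face 0.028312225991922763 lateral 0.0005930064605993261
push_face [(array([0.7511, 0.0439, 0.044 ]), 0.83)]
vial [(array([0.6983, 0.0587, 0.0253]), 0.55)]
lever_post [(array([0.5398, 0.0908, 0.0466]), 0.72)]
```

View pics/f.png

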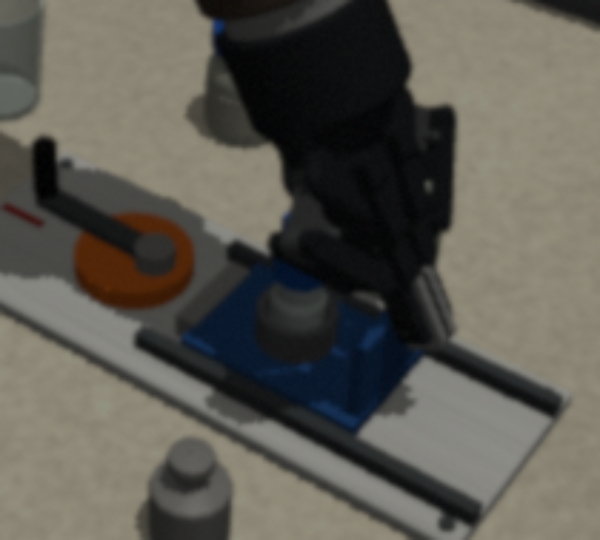

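The carriage follows with about 46 mm of travel, and the vial stands upright at (297,320). The lever stays on the mark. Now the last part, in small steps.

Request:
play_rows --steps '[[0,[2.6,0,-1.5],[0,0,0]],[0,[2.6,0,-1.5],[0,0,0]],[0,[2.6,0,-1.5],[0,0,0]],[0,[1.75,0,-1],[0,0,0]],[0,[0.85,0,-0.5],[0,0,0]],[0,[0,0,0],[0,0,0]]]'

```text
time: 14.25
ee_pos: [0.7568, 0.0443, 0.0613]
ee_rot: [0.1, 0.961, -0.031, 0.255]
wrist_force: [1.6, 0.2, -0.8]
gripper_width: -0.002
gripper_force: 0.6
```

Request:
play_rows --steps '[[0,[0.85,0,-0.5],[0,0,0]],[0,[0.85,0,-0.5],[0,0,0]],[0,[0,0,0],[0,0,0]]]'

```text
time: 14.55
ee_pos: [0.7558, 0.0444, 0.062]
ee_rot: [0.101, 0.961, -0.031, 0.256]
wrist_force: [7.6, -1.3, -1.4]
gripper_width: -0.002
gripper_force: 2.7
```

Request:
play_rows --steps '[[0,[0.85,0,-0.5],[0,0,0]],[0,[0.85,0,-0.5],[0,0,0]],[0,[0,0,0],[0,0,0]],[0,[0,0,0],[0,0,0]]]'

```text
time: 14.95
ee_pos: [0.755, 0.0446, 0.063]
ee_rot: [0.101, 0.961, -0.031, 0.257]
wrist_force: [12.8, -3.1, -1.8]
gripper_width: 0.002
gripper_force: 5.2
```

Run:
```python
from h import *
s=ctrl.state(); e=np.array(s['ee_pos']); print(s['time'],e,s['wrist_force'], "along u rel face",(e-face)@u,"lateral",(e-face)@ly)
p=capture("scene")
for q in("push_face","vial","lever_post"): print(q,[(np.round(d["centre"],4),d["confidence"]) for d in tip_of(q,p)[:1]])
```

```text
14.95 [0.75500814 0.0445748  0.06298268] [12.75747789 -3.1201302  -1.76197182] along u rel face 0.0417734943629644 lateral 0.0007142864133969778
push_face [(array([0.6848, 0.0594, 0.0279]), 0.74)]
vial [(array([0.6855, 0.0593, 0.0255]), 0.74)]
lever_post [(array([0.5412, 0.0894, 0.0473]), 0.83)]
```

Request:
play_rows --steps '[[0,[-2.6,0,1.5],[0,0,0]],[0,[-4.35,0,2.45],[0,0,0]],[0,[-4.35,0,2.45],[0,0,0]],[0,[-4.35,0,2.45],[0,0,0]],[0,[-4.35,0,2.45],[0,0,0]],[0,[-10,0,-17.3],[0,0,0]],[0,[-10,0,-17.3],[0,0,0]],[0,[-10,0,-17.3],[0,0,0]],[0,[-10,0,-17.3],[0,0,0]],[0,[-10,0,-17.3],[0,0,0]],[0,[-10,0,-17.3],[0,0,0]],[0,[0,0,0],[0,0,0]]]'

```text
time: 16.35
ee_pos: [0.7779, 0.0411, 0.1855]
ee_rot: [0.101, 0.96, -0.03, 0.258]
wrist_force: [0.5, 0.5, 0.7]
gripper_width: 0.003
gripper_force: 0.0
```

Request:
play_rows --steps '[[0,[0,40,-10],[0,0,0]],[0,[0,40,-10],[0,0,0]],[0,[0,40,-10],[0,0,0]],[0,[0,40,0],[0,0,0]],[0,[0,40,0],[0,0,0]],[0,[0,40,0],[0,0,0]],[0,[0,0,0],[0,0,0]]]'

```text
time: 17.05
ee_pos: [0.8115, 0.2841, 0.2015]
ee_rot: [0.098, 0.962, -0.031, 0.254]
wrist_force: [0.0, -0.1, -1.0]
gripper_width: -0.0
gripper_force: 0.0
```

Run:
```python
from h import *
s=ctrl.state(); print(s['time'],s['ee_pos'],s['wrist_force'])
t=capture("top");p=capture("scene")
cv2.imwrite("pics/g.png",np.hstack([cv2.resize(t["color"][90:310,240:440],(400,440)),cv2.resize(p["color"][190:410,230:430],(400,440))]))
for x in(t,p):
  for q in("push_face","vial","well","lever_post","loader","beaker","jar","weight"): print(q,[(np.round(d["centre"],4),round(d["confidence"],2)) for d in tip_of(q,x)[:1]])
```

```text
17.05 [0.81154177 0.28414364 0.20150475] [ 0.04318363 -0.14880052 -0.99497226]
push_face [(array([0.7372, 0.0441, 0.0479]), 0.65)]
vial [(array([0.6853, 0.0585, 0.0243]), 0.81)]
well [(array([0.6859, 0.06  , 0.0241]), 0.79)]
lever_post [(array([0.5374, 0.0915, 0.0558]), 0.7)]
loader [(array([ 0.6139,  0.0733, -0.0045]), 0.75)]
beaker [(array([ 0.4517,  0.1959, -0.0012]), 0.88)]
jar [(array([0.6012, 0.2312, 0.0009]), 0.75)]
weight [(array([ 0.6925, -0.0555,  0.0013]), 0.63)]
push_face [(array([0.7411, 0.0469, 0.0469]), 0.61)]
vial [(array([0.684 , 0.0616, 0.0255]), 0.92)]
well [(array([0.6897, 0.0598, 0.0282]), 0.72)]
lever_post [(array([0.5409, 0.0909, 0.0502]), 0.74)]
loader [(array([ 0.6077,  0.0764, -0.0021]), 0.61)]
beaker [(array([0.4501, 0.1925, 0.0019]), 0.85)]
jar [(array([0.6006, 0.2314, 0.0018]), 0.64)]
weight [(array([ 0.6931, -0.0613, -0.0053]), 0.78)]
```

View pics/g.png

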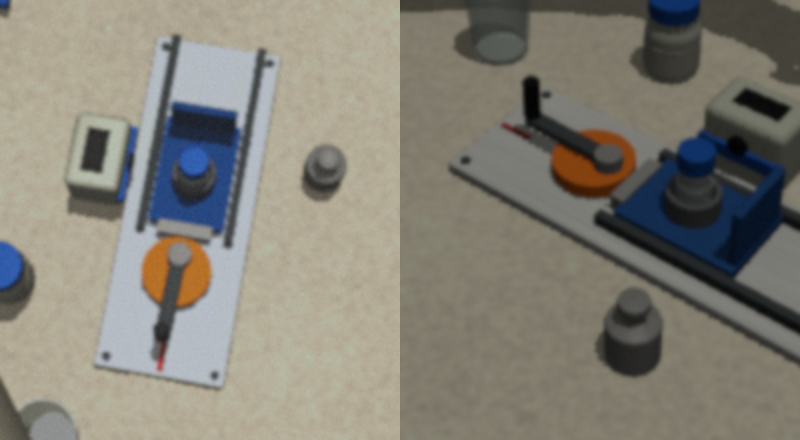

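The top view shows the lever over the red mark at (163,345), the carriage nose against the cam at (185,230), the vial upright in its well at (193,170), and the bystanders where they stood. The arm is clear, so I hand in.

```bash
python3 -c "
from h import *
print(ctrl.finish_job())"
```

```text
the job is handed in; nothing more can be done
None
```

The job is handed in after about 17 of the 64 s: the lever lies on the red mark, the carriage stalled at its stop (about 13 N), the vial stands upright in its well and the bystanders look unmoved; the hand-in call gave no verdict.

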